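# Swing the pressing bar round the stop post onto a marquetry panel

### The job

Slide the aluminium pressing bar across the jig board, without lifting it off, until its red-banded end butts against the steel stop post while the bar is still well askew. Then swing the bar round, keeping that end touching the post all the way, until its long side lies flat along the front edge of the marquetry panel, and push it against the sprung panel with a steady 10 N or so (about a kilo) for two seconds, never hard. Ease off and let go without pulling it back, so that it stays in line, bearing on the panel and with its end at the post, and leave the other things on the table where they are.

Things in the scene. Friction and masses are not known exactly. Their poses are not given: they have to be found in the camera images.
- jig: White, waxed base board fixed on the table, 400 x 400 x 15 mm (top face 15 mm above the table). Origin: centre of its underside. Its x axis points from the bar's side towards the panel, away from the robot; y to the robot's left; z up. It carries the post, the bed and the panel. The clear area at x below about 25 mm is where the bar slides.
- post: Fixed rigid upright steel stop post on the board, 20 mm in diameter, 55 mm tall. Origin: centre of its foot on the board top, at x = 20, y = 150 mm of the jig; axes as the jig's.
- bed: Panel bed fixed on the board, axes as the jig's; origin on the board top straight above the jig's origin (15 mm higher). It carries the chequered marquetry panel, 206 mm long along y (y = -88 to +118 mm), top 14.6 mm above the board, whose straight front edge, parallel to y, faces the bar.
- panel_line (a point): Fixed point on the bed (x = 30, y = 15 mm, 8 mm above the board), not on the panel itself. The panel sits on a hand-set carriage that is not measured: at rest its front edge lies 0 to 30 mm beyond this point (+x), to be found by touch. Pushed to +x the panel gives 1 mm per 4 N, up to 12 mm; it is damped (250 N s/m), so it returns slowly.
- bar: Loose aluminium box-section bar, 240 mm long (its y axis), 50 mm wide (x), 45 mm tall (z), 0.16 to 0.28 kg, its drag on the board about 0.5 N (more if pressed down). Origin: centre of its underside. The end at +y has a red band. It starts turned 0.35 to 0.65 rad clockwise from above relative to the jig (plain end nearer the robot). In line: its y axis parallel to the jig's.
- bar_butt (a point): Centre of the flat red-banded end face of the bar, at y = +120 mm, z = 22.5 mm of the bar.
- bar_top (a point): Centre of the bar's flat top, 45 mm above its underside. Here the bar can be gripped across its 50 mm width from above; keep the finger tips 18 mm or more above the board so that they pass over the panel.
- weight: Brass weight, a cylinder 40 mm across and 45 mm tall, standing at the right far corner of the jig board; leave alone. Origin: centre of its underside.
- glue: White glue jar, 44 mm across and 65 mm tall, standing at the left far corner of the jig board; leave alone. Origin: centre of its underside.
- cup_a: Orange cup, 76 mm across and 95 mm tall, on the table; leave alone. Origin: centre of its underside.
- cup_b: A second such orange cup; leave alone. Origin: centre of its underside.
- offcut: Wooden offcut 200 x 30 x 30 mm lying on the table; leave alone. Origin: centre of its underside.
- phone: Black phone 74 x 150 x 9 mm lying on the table; leave alone. Origin: centre of its underside.
- brush: Brush with a wooden handle, about 200 mm long, lying on the table; leave alone.

How it is judged:
On the way, in this order (a step that is already met when the one before it is completed fails the run):
1. the red-banded end bears on the post with more than 2 N while the bar is still more than 0.25 rad askew (contact force between bar and post above 2 N and angle between the y axis of bar and the y axis of jig, either way round above 0.25 rad and horizontal distance between bar_butt and post below 0.03 m), for 0.2 s.
2. part-way through the swing, between 0.15 and 0.05 rad askew, the end still touches the post (contact force between bar and post above 0.4 N and angle between the y axis of bar and the y axis of jig, either way round between 0.05 and 0.15 rad), for 0.06 s.
3. in line within 0.025 rad, the bar is pressed on the panel with 6 to 14 N for 1.3 s (contact force between bar and bed between 6 and 14 N and angle between the y axis of bar and the y axis of jig, either way round below 0.025 rad), for 1.3 s.
At the end, for the whole second after the job is handed in: The bar lies flat and still on the board, in line with the jig within 0.025 rad, its long side still bearing on the panel's front edge and its red-banded end face within about 3.5 mm of the post (angle between the y axis of bar and the y axis of jig, either way round below 0.025 rad and contact force between bar and bed above 0.05 N and y of bar_butt in the frame of post between -0.0135 and -0.008 m and x of bar in the frame of bed between 0.002 and 0.04 m and z of bar in the frame of bed below 0.004 m and angle between bar's own z axis and vertical below 0.03 rad and linear speed of bar below 0.01 m/s); the robot touches nothing.
It fails at once if the bar pushed against the panel with more than 20 N (contact force between bar and bed above 20 N).
It fails at once if the bar rammed against the post with more than 30 N (contact force between bar and post above 30 N).
It fails at once if the bar lifted 12 mm off the board (z of bar in the frame of bed above 0.012 m).
It fails at once if a bystander moved more than 25 mm (distance of any of weight, glue, cup_a, cup_b, offcut, phone, brush from where it was at the start of the episode above 0.025 m).
It also fails if it takes over 72 s, if anything falls off the work surface, if the arm or the gripper's body presses on something with over 40 N, if the wrist force passes 120 N, or if a joint passes its speed limit or range.

### The arm

A 6-joint arm with a two-finger parallel gripper is mounted at the origin on the work surface. World frame = base frame: x ahead of the robot, y to its left, z up, the work surface at z = 0. Lengths are in m, angles in rad, forces in N, time in s.
With the tool pointing down it reaches from about 0.35 to 0.875 m from the base axis. Payload 4.2 kg.
Tool frame: the origin (TCP) lies between the finger pads; the fingertips stand 19 mm ahead of it and the grasp point (between the pads) is the TCP; z points along the fingers, y is the direction in which the jaws open and shut (so a half turn about z gives the same grasp; the last joint's range is limited). The gripper opens to 85 mm and grips with 20 to 120 N. Pads are 22 mm wide; open, the fingers measure 114 mm over their backs; the gripper's body (76 mm by 85 mm) begins 54 mm behind the grasp point. The pads swing forward as they close: fully open they stand 13 mm farther back than shut.
Start: joints at [1.374, 0.385, 0.008, 0, -1.194, -0.259], TCP at [0.275, 0.561, 0.25] pointing down, gripper open.
Joint ranges: [-3.14, 3.14], [-1.21, 2.06], [-1.07, 1.41], [-3.16, 2.05], [-2.99, -0.16], [-3.1, 3.1]. Speed limits (rad/s): [2.79, 2.79, 3.14, 3.14, 3.14, 3.14].

### API

Orientations are given as [roll, pitch, yaw] about the fixed x, y, z axes, in that order (R = Rz(yaw) Ry(pitch) Rx(roll)).
In Python, from cell import manip, viewer gives the robot as it stands.
- The arm moves only by the shell command python3 -m inch 'ROWS' [OPENING] [FORCE]. ROWS is JSON, a list of rows, each a list of 6 numbers: the shift along the tool's x, y, z in mm, then the turn, a rotation vector about the tool's x, y, z in rad. A call has 1 to 20 rows; each row is the pose to reach, as a shift and turn from the pose measured when the call began, along the tool's axes at that moment; what a row does not reach only later rows make up. A row lasts 1/8 s, in which the tool goes at most 62.5 mm and 10.7 degrees, less where a joint would pass 70% of its speed; a pose out of reach is approached as far as the arm can. A call with a gripper value outside its range is refused whole. OPENING is the closure, from 0 (fully open) to 1 (shut), set as the call begins (- or left out, the last holds). The fingers move at their own pace and stop on an object; FORCE is the grip in N (left out, the last holds). Time passes only in rows, so rows that repeat a pose let the fingers close. It gives the time, the measured TCP pose, the force and the opening at its end, in the units of the state.
- manip.read_state(): the state, without advancing time (a new reading comes with each control period).
- viewer.camera(name): name is "scene" or "top" or "wrist"; returns the picture (400x640x3 uint8, blue, green, red); there is no depth.
- viewer.camera_params(name): a dict with "vfov" (degrees; the focal length in pixels is half the picture's height over the tangent of half this angle, whatever the lens; pixels are square), "cx", "cy" (the principal point, pixels), "R" (3x3) and "t" (3): a world point X has camera coordinates R X + t. Camera axes: x right, y down, z forward; pixel columns grow to the right and rows downward; lengths in m; the calibration is good to about 2 mm. A picture is of the moment at which its call begins: read the wrist's pose just before it. camera_params takes no time and is no camera call; for the wrist camera it gives the pose at the moment of the call.
- manip.hand_in(): hands the job in, once; it reports no verdict.
The state is a dict: "t": time; "qpos": joint angles; "joint_velocities": joint speeds; "effort": joint torques, N m; "tcp_pos": TCP position; "ee_rot": TCP orientation; "contact_force": force on the tool from outside, world axes, zero at the start; "ft_torque": the same for the moment, N m; "opening": opening from 0.0 (shut) to 1.0 (fully open).
Only numpy, scipy, OpenCV 4.12 (cv2) and the standard library are available. Lean on these libraries where they do the work, as an engineer would, in place of code of your own. Each camera call takes 0.05 s, during which the arm holds its last target.

## Working session

There is one attempt and no reset: what is moved stays moved. The work goes in short steps, Python scripts to look and compute and a shell command to move; the robot and the scene stay as the last step left them, time stands still between calls to the robot, and variables do not carry over. Pictures are saved under pics/ and viewed, and the job is handed in when it is done.

```bash
ls; mkdir -p pics; python3 - <<'E'
from cell import manip, viewer
import cv2
s=manip.read_state();print(s)
for n in("top","scene","wrist"):
    p=viewer.camera_params(n);print(n,p)
    cv2.imwrite(f"pics/{n}0.png",viewer.camera(n))
E
```

```text
pics
{'t': 0.0, 'qpos': array([ 1.37357902e+00,  3.85548552e-01,  6.60509526e-03, -4.91104433e-04,
       -1.19402860e+00, -2.58619197e-01]), 'joint_velocities': array([-0.00055389, -0.0001796 , -0.00128317, -0.00146265,  0.00124937,
       -0.0009739 ]), 'effort': array([ 1.17845324e-03, -3.92295527e+01,  1.88399345e+01,  4.18614373e+00,
       -4.59312359e-03, -1.54836624e-06]), 'tcp_pos': array([0.27486361, 0.56069248, 0.24921945]), 'ee_rot': array([ 3.13937255e+00, -1.15354527e-04, -4.56017563e-01]), 'contact_force': array([ 0.19146308, -0.17272661, -0.25561837]), 'ft_torque': array([ 0.01904258, -0.02034391,  0.02476208]), 'opening': 0.9995366141024019}
top {'vfov': 53.81469106523524, 'cx': 318.258913739166, 'cy': 193.52243110331756, 'R': array([[ 0.00237616, -0.9999375 , -0.01092453],
       [-0.99573005, -0.00135773, -0.09230285],
       [ 0.09228225,  0.01109721, -0.99567105]]), 't': array([-0.00566967,  0.56908521,  1.11022742])}
scene {'vfov': 42.81505999944787, 'cx': 321.79389552199467, 'cy': 195.7715278908571, 'R': array([[-0.1689244 ,  0.98546651,  0.01789691],
       [ 0.64089021,  0.12361753, -0.75761365],
       [-0.74881526, -0.11650947, -0.65245785]]), 't': array([ 0.09520746, -0.28957704,  1.90340468])}
wrist {'vfov': 59.92216233033886, 'cx': 316.1375050056011, 'cy': 202.0632814453851, 'R': array([[-0.44030884, -0.89784463,  0.00177319],
       [-0.86678257,  0.42558914,  0.25992666],
       [-0.23412841,  0.11291104, -0.96562673]]), 't': array([ 0.62349152, -0.0338401 ,  0.37703666])}
```

View pics/top0.png

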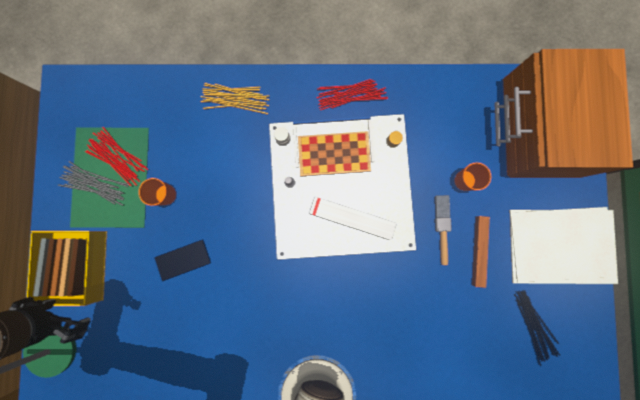

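View pics/scene0.png

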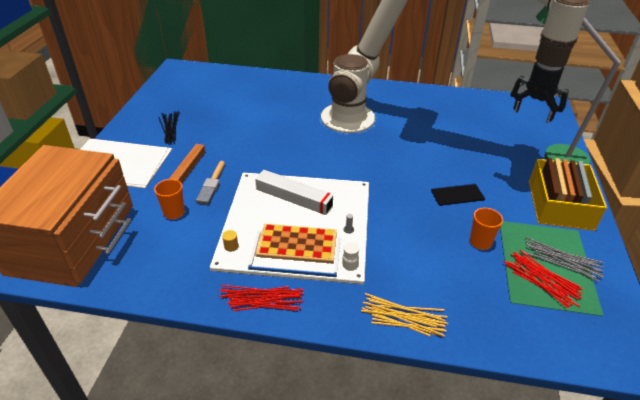

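Top view: jig board spans about (270,120)-(415,258), the bar runs from its red end at (316,207) to (394,235), the post top is at (289,182) and the panel at (300-370,133-175). I'll zoom in for measurement.

```bash
cat > h.py <<'E'
import numpy as np, cv2
from cell import manip, viewer
def ray(p,uv,z):
    f=200/np.tan(np.radians(p['vfov'])/2)
    R=np.array(p['R']);t=np.array(p['t'])
    uv=np.atleast_2d(np.asarray(uv,float))
    d=np.c_[(uv[:,0]-p['cx'])/f,(uv[:,1]-p['cy'])/f,np.ones(len(uv))]@R
    c=-R.T@t
    return c+d*((z-c[2])/d[:,2])[:,None]
def proj(p,X):
    f=200/np.tan(np.radians(p['vfov'])/2)
    c=np.atleast_2d(X)@np.array(p['R']).T+p['t']
    return np.c_[p['cx']+f*c[:,0]/c[:,2],p['cy']+f*c[:,1]/c[:,2]]
E
python3 - <<'E'
import cv2
im=cv2.imread('pics/top0.png')
cv2.imwrite('pics/top0z.png',cv2.resize(im[110:265,262:422],None,fx=4.9,fy=3.8*4.9/4.9,interpolation=cv2.INTER_CUBIC) if 0 else cv2.resize(im[110:262,262:422],None,fx=3.9,fy=3.9,interpolation=cv2.INTER_CUBIC))
E
```

```text
(no output)
```

View pics/top0z.png

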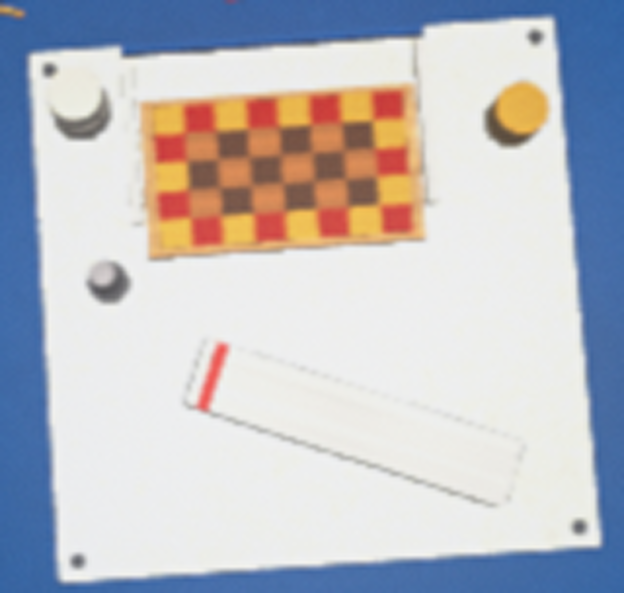

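```bash
python3 - <<'E'
from h import *
p=viewer.camera_params('top');print(-p['R'].T@p['t'])
z=lambda a:(np.array(a,float)+.5)/3.9-.5+[262,110]
im=cv2.imread('pics/top0.png').astype(int)
b,g,r=im[...,0],im[...,1],im[...,2]
# board: not blue
m=((b-r)<40).astype(np.uint8); m[:, :255]=0;m[:,430:]=0;m[:112]=0;m[265:]=0
cs,_=cv2.findContours(m,cv2.RETR_EXTERNAL,cv2.CHAIN_APPROX_NONE)
c=max(cs,key=cv2.contourArea);print(cv2.contourArea(c))
q=z([(28,53),(553,17),(602,546),(60,582)])
W=ray(p,q,.015);print('board',W.round(4));
rc=cv2.minAreaRect(ray(p,c[:,0,:],.015)[:,:2].astype(np.float32)*1000);print(rc)
print([np.linalg.norm(W[i]-W[(i+1)%4]).round(4) for i in range(4)],W.mean(0))
print('yaw',[np.arctan2(*(W[i]-W[j])[[1,0]]).round(4) for i,j in((0,3),(1,2))],[np.arctan2(*-(np.array([1,-1])*(W[j]-W[i])[[0,1]])) for i,j in((0,1),(3,2))])
B=ray(p,z([(209,339),(524,441),(503,507),(184,404)]),.06);print('bar',B.round(4),[np.linalg.norm(B[i]-B[(i+1)%4]).round(4) for i in range(4)])
print('post top',ray(p,z([(104,275)]),.07))
m=((r>190)&(g<110)&(b<110)).astype(np.uint8);m[:196]=0;m[220:]=0;m[:,:300]=0;m[:,330:]=0
v,u=np.nonzero(m);X=ray(p,np.c_[u,v],.06);print('red',X.mean(0),len(u))
print('panel front',ray(p,z([(150,257),(425,239)]),.0296))
E
```

```text
[ 0.46421444 -0.01721707  1.15788755]
18334.0
board [[ 0.7793  0.1427  0.015 ]
 [ 0.807  -0.2561  0.015 ]
 [ 0.409  -0.2851  0.015 ]
 [ 0.3815  0.1135  0.015 ]]
((594.3495483398438, -70.74786376953125), (401.18359375, 401.30609130859375), 4.009936809539795)
[np.float64(0.3997), np.float64(0.3991), np.float64(0.3995), np.float64(0.3989)] [ 0.59421543 -0.07123782  0.015     ]
yaw [np.float64(0.0732), np.float64(0.0726)] [np.float64(-3.07234956095642), np.float64(-3.0728683258176432)]
bar [[ 0.5575  0.0035  0.06  ]
 [ 0.485  -0.2207  0.06  ]
 [ 0.4383 -0.2051  0.06  ]
 [ 0.5108  0.0212  0.06  ]] [np.float64(0.2356), np.float64(0.0492), np.float64(0.2377), np.float64(0.0499)]
post top [[0.60233727 0.07840808 0.07      ]]
red [0.53126925 0.00072819 0.06      ] 22
panel front [[ 0.62093404  0.04797821  0.0296    ]
 [ 0.63454537 -0.15558854  0.0296    ]]
```

```bash
cat >> h.py <<'E'
from scipy.spatial.transform import Rotation as Rn
J=np.array([0.5943,-0.0710]); JY=0.0712
def j2w(x,y): c,s=np.cos(JY),np.sin(JY); return J+[c*x-s*y,s*x+c*y]
def w2j(w): c,s=np.cos(JY),np.sin(JY); d=np.array(w[:2])-J; return np.array([c*d[0]+s*d[1],-s*d[0]+c*d[1]])
def rowto(pos,yaw):
    s=manip.read_state();R=Rn.from_euler('xyz',s['ee_rot'])
    d=R.inv().apply(np.array(pos)-s['tcp_pos'])*1000
    t=(R.inv()*Rn.from_euler('xyz',[np.pi,0,yaw])).as_rotvec()
    return d.round(1),t.round(4)
def st():
    s=manip.read_state(); j=w2j(s['tcp_pos'])*1000
    f=s['contact_force'];c,n=np.cos(JY),np.sin(JY)
    print('t',round(s['t'],2),'tcp',s['tcp_pos'].round(4),'jig xy mm',j.round(2),'rot',s['ee_rot'].round(4),'skew',round(JY-(s['ee_rot'][2]+np.pi/2),4),'Fjig',[round(c*f[0]+n*f[1],2),round(-n*f[0]+c*f[1],2),round(f[2],2)],'open',round(s['opening'],3))
E
python3 -c "
from h import *
st();print(rowto([.498,-.1,.25],-1.882))"
```

```text
t 0.15 tcp [0.2749 0.5608 0.2495] jig xy mm [-273.59  652.95] rot [ 3.1399e+00 -1.0000e-04 -4.5600e-01] skew -1.0436 Fjig [np.float64(0.11), np.float64(0.77), np.float64(-0.58)] open 1.002
(array([4.912e+02, 4.951e+02, 4.000e-01]), array([ 1.300e-03, -1.300e-03,  1.426e+00]))
```

```bash
python3 -m inch '[[41,41,0,0,0,0.12],[82,82,0,0,0,0.24],[123,124,0,0,0,0.36],[164,165,0,0,0,0.48],[205,206,0,0,0,0.59],[246,248,0,0,0,0.71],[287,289,0,0,0,0.83],[328,330,0,0,0,0.95],[369,371,0,0,0,1.07],[410,413,0,0,0,1.19],[451,454,0,0,0,1.31],[491,495,0,0.001,-0.001,1.426],[491,495,0,0.001,-0.001,1.426],[491,495,0,0.001,-0.001,1.426],[491,495,0,0.001,-0.001,1.426],[491,495,0,0.001,-0.001,1.426]]' 0; python3 - <<'E'
from h import *
st()
p=viewer.camera_params('wrist');im=viewer.camera('wrist')
cv2.imwrite('pics/w1.png',im);import json
json.dump({k:(v.tolist() if hasattr(v,'tolist') else v) for k,v in p.items()},open('w1.json','w'))
E
```

```text
t: 2.15
tcp_pos: [0.4977, -0.0987, 0.2506]
ee_rot: [-3.141, -0.0, -1.88]
contact_force: [0.8, 0.1, 0.1]
opening: 1.003
t 2.15 tcp [ 0.4977 -0.0987  0.2506] jig xy mm [-98.31 -20.71] rot [-3.1413e+00 -1.0000e-04 -1.8797e+00] skew 0.3801 Fjig [np.float64(0.83), np.float64(0.09), np.float64(0.11)] open 1.003
```

View pics/w1.png

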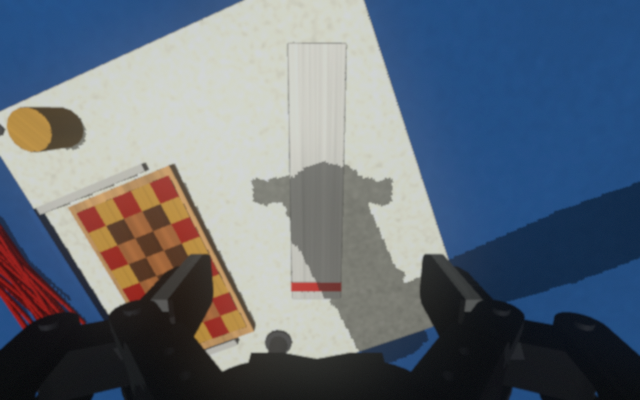

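The wrist view shows the bar upright in the picture, with corners near (287,43), (347,43), (342,297) and (291,298). The red band is at the bottom, the post is at (278,340), and the panel's front edge runs from (175,165) to (254,328).

```bash
python3 - <<'E'
from h import *
import json
p=json.load(open('w1.json'));print(-np.array(p['R']).T@p['t'])
B=ray(p,[(287,43),(347,43),(342,298),(291,298)],.06);print(B.round(4),[np.linalg.norm(B[i]-B[(i+1)%4]).round(4) for i in range(4)],B.mean(0))
print([np.arctan2(*(B[i]-B[j])[:2]) for i,j in((3,0),(2,1))])
P=ray(p,[(175,165),(254,328)],.0296);print('panel',P,[w2j(a) for a in P]);print('post top',w2j(ray(p,[(278,340)],.07)[0]))
im=cv2.imread('pics/w1.png');cv2.imwrite('pics/w1z.png',cv2.resize(im[30:310,250:390],None,fx=2,fy=2,interpolation=cv2.INTER_CUBIC))
print(rowto([.498,-.1,.25],-1.882))
E
```

```text
[ 0.47739927 -0.1615774   0.37303001]
[[ 0.4844 -0.2193  0.06  ]
 [ 0.4368 -0.2041  0.06  ]
 [ 0.5085  0.0221  0.06  ]
 [ 0.5576  0.0064  0.06  ]] [np.float64(0.0499), np.float64(0.2373), np.float64(0.0515), np.float64(0.2373)] [ 0.49682857 -0.0987102   0.06      ]
[np.float64(0.31363736965228695), np.float64(0.30702093284404885)]
panel [[ 0.62774398 -0.15276709  0.0296    ]
 [ 0.61766444  0.04606496  0.0296    ]] [array([ 0.02754234, -0.08393912]), array([0.03163323, 0.11510621])]
post top [-0.00335539  0.11364233]
(array([ 1.1, -0.6,  0.6]), array([-0.0003, -0.0002,  0.0021]))
```

View pics/w1z.png

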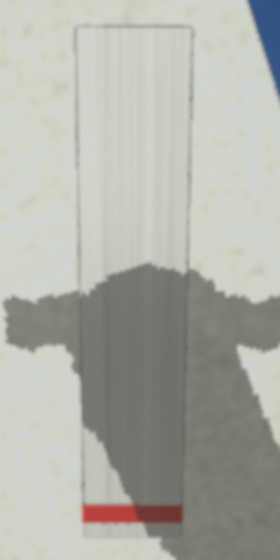

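```bash
python3 - <<'E'
from h import *
import json
p=json.load(open('w1.json'))
for x,y,z in((20,150,15),(20,150,70),(35,118,29.6),(35,-88,29.6),(-200,200,15),(-200,-200,15),(200,-200,15)):
    w=j2w(x/1e3,y/1e3);print(x,y,z,proj(p,[w[0],w[1],z/1e3]).round(1))
for z in(.015,.03,.07):print(z,w2j(ray(p,[(278,340)],z)[0]))
im=cv2.imread('pics/w1.png');cv2.imwrite('pics/w1p.png',cv2.resize(im[140:400,150:350],None,fx=2.3,fy=2.3,interpolation=cv2.INTER_CUBIC))
E
```

```text
20 150 15 [[277. 341.]]
20 150 70 [[271.3 375. ]]
35 118 29.6 [[252.4 331. ]]
35 -88 29.6 [[166.4 164. ]]
-200 200 15 [[466.4 315.1]]
-200 -200 15 [[347.1 -51.3]]
200 -200 15 [[-26.3 119.4]]
0.015 [0.01836888 0.14915718]
0.03 [0.01244408 0.13947131]
0.07 [-0.00335539  0.11364233]
```

View pics/w1p.png

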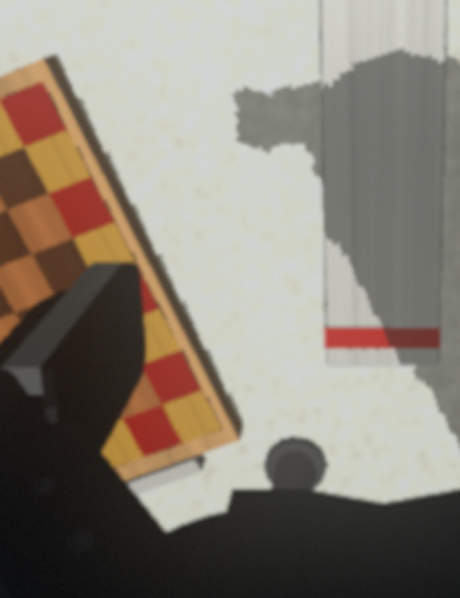

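```bash
python3 -m inch '[[0,0,40,0,0,0],[1,0,80,0,0,0.001],[1,0,120,0,0,0.001],[1,0,160,0,0,0.001],[1,0,185,0,0,0.001],[1,0,196,0,0,0.001],[1,0,196,0,0,0.001],[1,0,196,0,0,0.001]]'; python3 -c "
from h import *
st()"
```

```text
t: 3.2
tcp_pos: [0.4984, -0.0995, 0.0557]
ee_rot: [-3.139, 0.001, -1.88]
contact_force: [-0.1, -0.5, 0.2]
opening: 0.998
t 3.2 tcp [ 0.4984 -0.0995  0.0557] jig xy mm [-97.64 -21.65] rot [-3.1390e+00  6.0000e-04 -1.8802e+00] skew 0.3806 Fjig [np.float64(-0.13), np.float64(-0.51), np.float64(0.15)] open 0.998
```

```bash
python3 -m inch '[[0,0,1.5,0,0,0],[0,0,1.5,0,0,0],[0,0,1.5,0,0,0],[0,0,1.5,0,0,0],[0,0,1.5,0,0,0],[0,0,1.5,0,0,0],[0,0,1.5,0,0,0],[0,0,1.5,0,0,0]]' 1 30; python3 -c "
from h import *
st()
for i in range(1): cv2.imwrite('pics/w2.png',viewer.camera('wrist'))"
```

```text
t: 4.2
tcp_pos: [0.499, -0.0996, 0.055]
ee_rot: [-3.138, 0.001, -1.88]
contact_force: [-1.2, 0.4, 6.1]
opening: 0.578
t 4.2 tcp [ 0.499  -0.0996  0.055 ] jig xy mm [-97.14 -21.7 ] rot [-3.1377e+00  1.0000e-03 -1.8801e+00] skew 0.3805 Fjig [np.float64(-1.14), np.float64(0.49), np.float64(6.06)] open 0.578
```

View pics/w2.png

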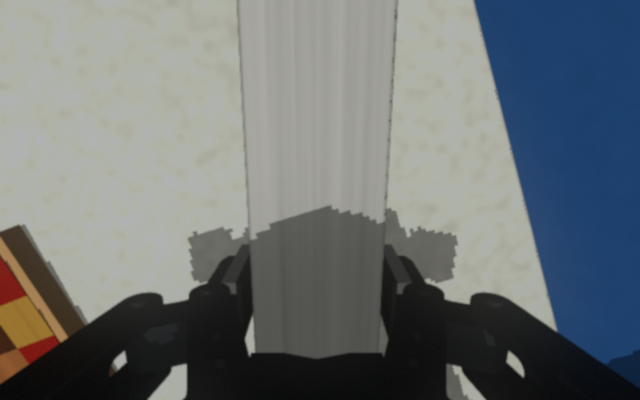

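Gripped: opening 0.578 means about 49 mm, matching the bar's width. Sliding towards the post next, stopping about 6 mm short.

```bash
python3 -m inch '[[0,0,-0.3,0,0,0],[-3,-2,-0.3,0,0,0],[-9,-5,-0.3,0,0,0]]';  python3 -c "
from h import *
st()"
```

```text
t: 4.62
tcp_pos: [0.5064, -0.0924, 0.055]
ee_rot: [-3.138, 0.001, -1.88]
contact_force: [0.1, 0.2, -1.3]
opening: 0.58
t 4.62 tcp [ 0.5064 -0.0924  0.055 ] jig xy mm [-89.23 -15.12] rot [-3.1384e+00  8.0000e-04 -1.8805e+00] skew 0.3809 Fjig [np.float64(0.16), np.float64(0.24), np.float64(-1.34)] open 0.58
```

```bash
python3 -m inch '[[-6,-3,0,0,0,0],[-14,-7,0,0,0,0],[-22,-11,0,0,0,0],[-30,-16,0,0,0,0],[-38,-20,0,0,0,0],[-46,-24,0,0,0,0],[-53,-28,0,0,0,0],[-58,-30,0,0,0,0],[-58,-30,0,0,0,0],[-58,-30,0,0,0,0]]';  python3 -c "
from h import *
st();cv2.imwrite('pics/t3.png',cv2.resize(viewer.camera('top')[110:262,262:422],None,fx=3.9,fy=3.9,interpolation=cv2.INTER_CUBIC));cv2.imwrite('pics/w3.png',viewer.camera('wrist'))"
```

```text
t: 5.88
tcp_pos: [0.5524, -0.0463, 0.055]
ee_rot: [-3.139, 0.001, -1.881]
contact_force: [-0.0, 0.5, -1.5]
opening: 0.581
t 5.88 tcp [ 0.5524 -0.0463  0.055 ] jig xy mm [-40.03  27.58] rot [-3.1387e+00  7.0000e-04 -1.8806e+00] skew 0.381 Fjig [np.float64(-0.01), np.float64(0.52), np.float64(-1.47)] open 0.581
```

View pics/t3.png

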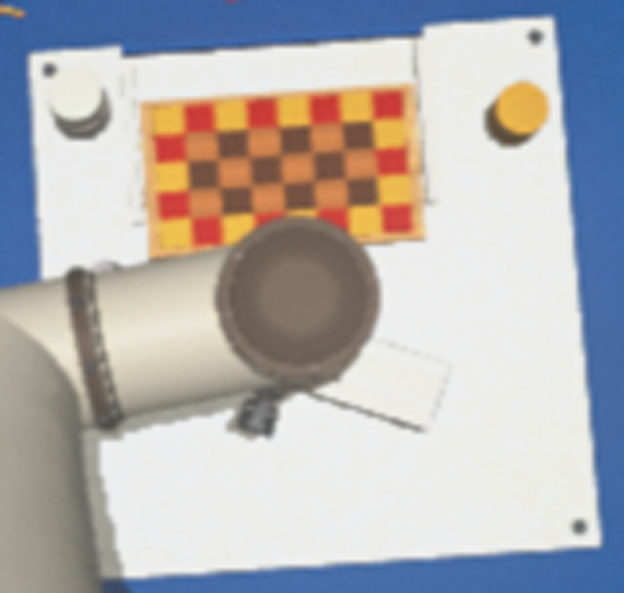

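The arm hides the post and the red end in the top view, so the last millimetres go by touch.

```bash
cat >> h.py <<'E'
def ft():
    s=manip.read_state();R=Rn.from_euler('xyz',s['ee_rot']);st()
    print('   Ftool',R.inv().apply(s['contact_force']).round(2),'Mz',R.inv().apply(s['ft_torque']).round(3))
    j=w2j(s['tcp_pos'])*1000;th=JY-(s['ee_rot'][2]+np.pi/2)
    d=np.array([20,150])-j
    print('   post ahead along bar',(d@[np.sin(th),np.cos(th)]).round(2),'lateral',(d@[np.cos(th),-np.sin(th)]).round(2))
E
python3 -m inch '[[-1,0,0,0,0,0],[-2,0,0,0,0,0],[-3,0,0,0,0,0],[-3,0,0,0,0,0]]';  python3 -c "
from h import *
ft()"
```

```text
t: 6.48
tcp_pos: [0.5532, -0.0435, 0.055]
ee_rot: [-3.139, 0.001, -1.881]
contact_force: [-0.3, 0.2, -1.5]
opening: 0.582
t 6.47 tcp [ 0.5532 -0.0435  0.055 ] jig xy mm [-39.01  30.35] rot [-3.1388e+00  7.0000e-04 -1.8807e+00] skew 0.3811 Fjig [np.float64(-0.28), np.float64(0.25), np.float64(-1.46)] open 0.582
   Ftool [-0.13  0.36  1.46] Mz [ 0.047 -0.05  -0.024]
   post ahead along bar 133.01 lateral 10.27
```

```bash

python3 -m inch '[[-0.7,0,0,0,0,0],[-1.5,0,0,0,0,0],[-1.5,0,0,0,0,0]]';  python3 -c "
from h import *
ft()"
```

```text
t: 6.85
tcp_pos: [0.5538, -0.042, 0.0551]
ee_rot: [-3.139, 0.001, -1.881]
contact_force: [-0.8, -0.1, -1.5]
opening: 0.575
t 6.85 tcp [ 0.5538 -0.042   0.0551] jig xy mm [-38.37  31.82] rot [-3.1387e+00  8.0000e-04 -1.8806e+00] skew 0.381 Fjig [np.float64(-0.77), np.float64(0.0), np.float64(-1.5)] open 0.575
   Ftool [0.28 0.72 1.5 ] Mz [-0.015 -0.015 -0.094]
   post ahead along bar 131.41 lateral 10.24
```

```bash

python3 -m inch '[[-0.5,0,0,0,0,0],[-1,0,0,0,0,0],[-1,0,0,0,0,0]]';  python3 -c "
from h import *
ft()"
```

```text
t: 7.22
tcp_pos: [0.554, -0.041, 0.055]
ee_rot: [-3.139, 0.001, -1.881]
contact_force: [-0.1, -0.2, -1.3]
opening: 0.576
t 7.22 tcp [ 0.554 -0.041  0.055] jig xy mm [-38.02  32.77] rot [-3.1387e+00  8.0000e-04 -1.8806e+00] skew 0.381 Fjig [np.float64(-0.09), np.float64(-0.2), np.float64(-1.32)] open 0.576
   Ftool [0.22 0.02 1.32] Mz [-0.005 -0.056  0.028]
   post ahead along bar 130.4 lateral 10.27
```

```bash

python3 -m inch '[[-0.5,0,0,0,0,0],[-1,0,0,0,0,0],[-1,0,0,0,0,0]]';  python3 -c "
from h import *
ft()"
```

```text
t: 7.6
tcp_pos: [0.5544, -0.04, 0.0551]
ee_rot: [-3.139, 0.001, -1.88]
contact_force: [-0.8, 0.3, -1.6]
opening: 0.576
t 7.6 tcp [ 0.5544 -0.04    0.0551] jig xy mm [-37.56  33.8 ] rot [-3.1386e+00  9.0000e-04 -1.8804e+00] skew 0.3808 Fjig [np.float64(-0.78), np.float64(0.39), np.float64(-1.64)] open 0.576
   Ftool [-0.07  0.87  1.64] Mz [-0.042 -0.043 -0.021]
   post ahead along bar 129.27 lateral 10.25
```

```bash

python3 -m inch '[[-0.5,0,0,0,0,0],[-1,0,0,0,0,0],[-1,0,0,0,0,0]]';  python3 -c "
from h import *
ft()"
```

```text
t: 7.98
tcp_pos: [0.5543, -0.0398, 0.055]
ee_rot: [-3.139, -0.0, -1.881]
contact_force: [-0.2, -5.2, 0.1]
opening: 0.579
t 7.97 tcp [ 0.5543 -0.0398  0.055 ] jig xy mm [-37.71  33.97] rot [-3.1394e+00 -1.0000e-04 -1.8813e+00] skew 0.3817 Fjig [np.float64(-0.58), np.float64(-5.13), np.float64(0.09)] open 0.579
   Ftool [ 4.98 -1.37 -0.09] Mz [0.326 1.449 0.179]
   post ahead along bar 129.18 lateral 10.34
```

Contact with the post at about 5 N, skew 0.38 rad. Holding it briefly.

```bash

python3 -m inch '[[-0.8,0,0,0,0,0],[-0.8,0,0,0,0,0],[-0.8,0,0,0,0,0],[-0.8,0,0,0,0,0]]';  python3 -c "
from h import *
ft()"
```

```text
t: 8.48
tcp_pos: [0.5542, -0.0397, 0.0551]
ee_rot: [-3.14, -0.001, -1.882]
contact_force: [-0.6, -4.6, -0.5]
opening: 0.579
t 8.47 tcp [ 0.5542 -0.0397  0.0551] jig xy mm [-37.75  34.03] rot [-3.1399e+00 -9.0000e-04 -1.8820e+00] skew 0.3824 Fjig [np.float64(-0.96), np.float64(-4.58), np.float64(-0.51)] open 0.579
   Ftool [ 4.61 -0.82  0.51] Mz [0.346 1.338 0.138]
   post ahead along bar 129.14 lateral 10.31
```

```bash
cat >> h.py <<'E'
def plan(ths,ls,ahead):
    for th,l in zip(ths,ls):
        c=np.array([20,150])-ahead*np.array([np.sin(th),np.cos(th)])-l*np.array([np.cos(th),-np.sin(th)])
        w=j2w(*c/1000); s=manip.read_state()
        d,t=rowto([w[0],w[1],s['tcp_pos'][2]],JY-th-np.pi/2)
        print([float(x) for x in (*d,*t)])
E
python3 -c "
from h import *
plan([.37,.36,.35,.34,.33,.32],[10.4,10.5,10.6,10.7,10.8,10.9],128.3)"
```

```text
[-0.7, -1.5, 0.0, -0.0017, -0.0009, -0.0124]
[-0.6, -2.7, 0.0, -0.0017, -0.0009, -0.0224]
[-0.6, -3.9, 0.0, -0.0017, -0.0009, -0.0324]
[-0.5, -5.1, 0.0, -0.0017, -0.0009, -0.0424]
[-0.5, -6.2, 0.0, -0.0017, -0.0009, -0.0524]
[-0.4, -7.4, 0.0, -0.0017, -0.001, -0.0624]
```

```bash

python3 -m inch '[[-0.7,-1.5,0,0,0,-0.012],[-0.6,-2.7,0,0,0,-0.022],[-0.6,-3.9,0,0,0,-0.032],[-0.5,-5.1,0,0,0,-0.042],[-0.5,-6.2,0,0,0,-0.052],[-0.4,-7.4,0,0,0,-0.062]]';  python3 -c "
from h import *
ft()
plan([.31,.30,.29,.28,.27,.26],[11.1,11.2,11.3,11.4,11.5,11.6],128.3)"
```

```text
t: 9.22
tcp_pos: [0.5612, -0.0424, 0.0552]
ee_rot: [-3.14, -0.002, -1.82]
contact_force: [-0.4, -5.0, -0.5]
opening: 0.582
t 9.22 tcp [ 0.5612 -0.0424  0.0552] jig xy mm [-31.01  30.9 ] rot [-3.1403e+00 -1.8000e-03 -1.8204e+00] skew 0.3208 Fjig [np.float64(-0.76), np.float64(-4.95), np.float64(-0.48)] open 0.582
   Ftool [ 4.93 -0.84  0.49] Mz [0.334 1.338 0.158]
   post ahead along bar 129.11 lateral 10.85
[-0.7, -1.1, 0.0, -0.0013, -0.0018, -0.0108]
[-0.6, -2.3, 0.0, -0.0012, -0.0018, -0.0208]
[-0.5, -3.5, 0.0, -0.0012, -0.0018, -0.0308]
[-0.5, -4.7, 0.0, -0.0012, -0.0018, -0.0408]
[-0.4, -5.9, 0.0, -0.0012, -0.0018, -0.0508]
[-0.3, -7.1, 0.0, -0.0012, -0.0018, -0.0608]
```

```bash

python3 -m inch '[[-0.7,-1.1,0,-0.001,-0.001,-0.011],[-0.6,-2.3,0,-0.001,-0.002,-0.021],[-0.5,-3.5,0,-0.001,-0.002,-0.031],[-0.5,-4.7,0,-0.001,-0.002,-0.041],[-0.4,-5.9,0,-0.001,-0.002,-0.051],[-0.3,-7.1,0,-0.001,-0.002,-0.061]]';  python3 -c "
from h import *
ft()
plan([.25,.24,.23,.22,.21,.20],[11.7,11.8,11.9,12.0,12.1,12.2],128.3)"
```

```text
t: 9.98
tcp_pos: [0.5681, -0.0446, 0.0552]
ee_rot: [-3.141, -0.0, -1.76]
contact_force: [0.5, -5.1, -1.2]
opening: 0.583
t 9.97 tcp [ 0.5681 -0.0446  0.0552] jig xy mm [-24.21  28.19] rot [-3.1414e+00 -4.0000e-04 -1.7599e+00] skew 0.2603 Fjig [np.float64(0.1), np.float64(-5.07), np.float64(-1.22)] open 0.583
   Ftool [ 4.87 -1.4   1.22] Mz [0.393 1.286 0.153]
   post ahead along bar 129.08 lateral 11.37
[-0.7, -1.0, -0.0, -0.0002, -0.0004, -0.0103]
[-0.6, -2.2, 0.0, -0.0002, -0.0004, -0.0203]
[-0.5, -3.4, 0.0, -0.0002, -0.0004, -0.0303]
[-0.4, -4.5, 0.0, -0.0002, -0.0004, -0.0403]
[-0.3, -5.7, 0.0, -0.0002, -0.0004, -0.0503]
[-0.3, -6.9, 0.0, -0.0002, -0.0004, -0.0603]
```

```bash

python3 -m inch '[[-0.7,-1.0,0,0,0,-0.010],[-0.6,-2.2,0,0,-0.001,-0.020],[-0.5,-3.4,0,0,-0.001,-0.030],[-0.4,-4.5,0,0,-0.001,-0.040],[-0.4,-5.7,0,0,-0.001,-0.050],[-0.3,-6.9,0,0,-0.001,-0.060]]';  python3 -c "
from h import *
ft()
plan([.19,.18,.17,.16,.15,.14],[12.3,12.4,12.5,12.6,12.7,12.8],128.3)"
```

```text
t: 10.72
tcp_pos: [0.5751, -0.0464, 0.0552]
ee_rot: [-3.141, 0.0, -1.7]
contact_force: [0.7, -4.8, -1.6]
opening: 0.584
t 10.72 tcp [ 0.5751 -0.0464  0.0552] jig xy mm [-17.37  25.9 ] rot [-3.1411  0.     -1.7003] skew 0.2007 Fjig [np.float64(0.33), np.float64(-4.86), np.float64(-1.61)] open 0.584
   Ftool [ 4.7  -1.29  1.61] Mz [0.426 1.437 0.25 ]
   post ahead along bar 129.06 lateral 11.88
[-0.6, -1.0, 0.0, -0.0005, -0.0, -0.0107]
[-0.5, -2.1, 0.0, -0.0005, -0.0, -0.0207]
[-0.4, -3.3, 0.0, -0.0005, -0.0, -0.0307]
[-0.4, -4.5, 0.0, -0.0005, -0.0, -0.0407]
[-0.3, -5.7, 0.0, -0.0005, -0.0, -0.0507]
[-0.2, -6.9, 0.0, -0.0005, -0.0, -0.0607]
```

```bash

python3 -m inch '[[-0.7,-1.0,0,0,0,-0.011],[-0.6,-2.1,0,0,0,-0.021],[-0.5,-3.3,0,0,0,-0.031],[-0.4,-4.5,0,0,0,-0.041],[-0.3,-5.7,0,0,0,-0.051],[-0.2,-6.9,0,0,0,-0.061]]';  python3 -c "
from h import *
ft()
plan([.13,.12,.11,.10,.09,.08],[13,13.2,13.4,13.6,13.8,14.0],128.3)"
```

```text
t: 11.48
tcp_pos: [0.5823, -0.0478, 0.0553]
ee_rot: [-3.141, -0.001, -1.64]
contact_force: [1.2, -4.5, -0.8]
opening: 0.582
t 11.47 tcp [ 0.5823 -0.0478  0.0553] jig xy mm [-10.28  23.96] rot [-3.1405e+00 -6.0000e-04 -1.6397e+00] skew 0.1401 Fjig [np.float64(0.84), np.float64(-4.58), np.float64(-0.83)] open 0.582
   Ftool [ 4.42 -1.47  0.83] Mz [0.32  1.375 0.199]
   post ahead along bar 129.03 lateral 12.37
[-0.6, -0.7, 0.0, -0.0011, -0.0006, -0.0101]
[-0.5, -1.8, 0.0, -0.0011, -0.0006, -0.0201]
[-0.4, -2.8, 0.0, -0.0011, -0.0006, -0.0301]
[-0.3, -3.9, 0.0, -0.0011, -0.0006, -0.0401]
[-0.2, -5.0, 0.0, -0.001, -0.0006, -0.0501]
[-0.1, -6.1, 0.0, -0.001, -0.0006, -0.0601]
```

```bash

python3 -m inch '[[-0.7,-0.7,0,0,0,-0.010],[-0.6,-1.8,0,-0.001,0,-0.020],[-0.5,-2.8,0,-0.001,-0.001,-0.030],[-0.4,-3.9,0,-0.001,-0.001,-0.040],[-0.3,-5.0,0,-0.001,-0.001,-0.050],[-0.2,-6.1,0,-0.001,-0.001,-0.060]]';  python3 -c "
from h import *
ft()
plan([.07,.06,.05,.04,.03,.02,.01,0],[14,14.2,14.4,14.6,14.8,15.0,15,15],128.3)"
```

```text
t: 12.22
tcp_pos: [0.5894, -0.0488, 0.0554]
ee_rot: [-3.14, -0.0, -1.58]
contact_force: [2.6, -5.5, -1.9]
opening: 0.581
t 12.22 tcp [ 0.5894 -0.0488  0.0554] jig xy mm [-3.31 22.52] rot [-3.1396 -0.     -1.5805] skew 0.0809 Fjig [np.float64(2.25), np.float64(-5.7), np.float64(-1.9)] open 0.581
   Ftool [ 5.5 -2.7  1.9] Mz [0.639 1.624 0.295]
   post ahead along bar 128.95 lateral 12.94
[-0.5, -0.3, 0.0, -0.002, -0.0, -0.0109]
[-0.4, -1.4, 0.0, -0.002, -0.0001, -0.0209]
[-0.3, -2.5, 0.0, -0.002, -0.0001, -0.0309]
[-0.2, -3.6, 0.0, -0.002, -0.0001, -0.0409]
[-0.1, -4.7, 0.0, -0.002, -0.0001, -0.0509]
[0.0, -5.8, 0.0, -0.002, -0.0001, -0.0609]
[0.1, -7.1, 0.0, -0.002, -0.0001, -0.0709]
[0.1, -8.4, 0.0, -0.002, -0.0001, -0.0809]
```

```bash

python3 -m inch '[[-0.6,-0.3,0,-0.001,0,-0.011],[-0.5,-1.4,0,-0.002,0,-0.021],[-0.4,-2.5,0,-0.002,0,-0.031],[-0.3,-3.6,0,-0.002,0,-0.041],[-0.2,-4.7,0,-0.002,0,-0.051]]';  python3 -c "
from h import *
ft()
plan([.02,.01,0,0],[15.0,15,15,15],128.3)"
```

```text
t: 12.85
tcp_pos: [0.5954, -0.0494, 0.0556]
ee_rot: [-3.139, -0.001, -1.53]
contact_force: [3.0, -5.5, -3.1]
opening: 0.581
t 12.85 tcp [ 0.5954 -0.0494  0.0556] jig xy mm [ 2.66 21.5 ] rot [-3.1388e+00 -6.0000e-04 -1.5304e+00] skew 0.0308 Fjig [np.float64(2.56), np.float64(-5.71), np.float64(-3.14)] open 0.581
   Ftool [ 5.63 -2.73  3.16] Mz [0.719 1.628 0.406]
   post ahead along bar 128.97 lateral 13.37
[-0.5, 0.2, -0.0, -0.0028, -0.0006, -0.0108]
[-0.4, -1.0, 0.0, -0.0028, -0.0006, -0.0208]
[-0.3, -2.3, 0.0, -0.0028, -0.0006, -0.0308]
[-0.3, -2.3, 0.0, -0.0028, -0.0006, -0.0308]
```

```bash

python3 -m inch '[[-0.6,0.2,0.3,-0.002,0,-0.011],[-0.5,-1.0,0.5,-0.003,0,-0.021],[-0.5,-2.0,0.5,-0.003,0,-0.031],[-0.5,-2.0,0.5,-0.003,0,-0.031]]';  python3 -c "
from h import *
ft();plan([0],[15],128.3)"
```

```text
t: 13.35
tcp_pos: [0.599, -0.0495, 0.0555]
ee_rot: [-3.138, -0.001, -1.5]
contact_force: [3.1, -6.6, -2.1]
opening: 0.575
t 13.35 tcp [ 0.599  -0.0495  0.0555] jig xy mm [ 6.26 21.07] rot [-3.1383e+00 -1.3000e-03 -1.5004e+00] skew 0.0008 Fjig [np.float64(2.62), np.float64(-6.76), np.float64(-2.12)] open 0.575
   Ftool [ 6.75 -2.61  2.13] Mz [0.725 1.81  0.393]
   post ahead along bar 128.94 lateral 13.63
[-0.6, 1.3, -0.0, -0.0032, -0.0013, -0.0008]
```

```bash

python3 -m inch '[[-0.4,-0.7,0.2,-0.001,-0.001,0],[-0.4,-1.4,0.2,-0.002,-0.001,0],[-0.4,-2,0.2,-0.003,-0.001,0],[-0.4,-2,0.2,-0.003,-0.001,0]]';  python3 -c "
from h import *
ft();cv2.imwrite('pics/w4.png',viewer.camera('wrist'))"
```

```text
t: 13.85
tcp_pos: [0.5998, -0.0496, 0.0552]
ee_rot: [3.139, -0.001, -1.5]
contact_force: [-1.7, -4.8, 0.2]
opening: 0.582
t 13.85 tcp [ 0.5998 -0.0496  0.0552] jig xy mm [ 7.04 20.97] rot [ 3.1388e+00 -1.1000e-03 -1.4996e+00] skew -0.0 Fjig [np.float64(-2.04), np.float64(-4.68), np.float64(0.23)] open 0.582
   Ftool [ 4.68  2.04 -0.22] Mz [-0.773  1.308 -0.213]
   post ahead along bar 129.03 lateral 12.96
```

View pics/w4.png

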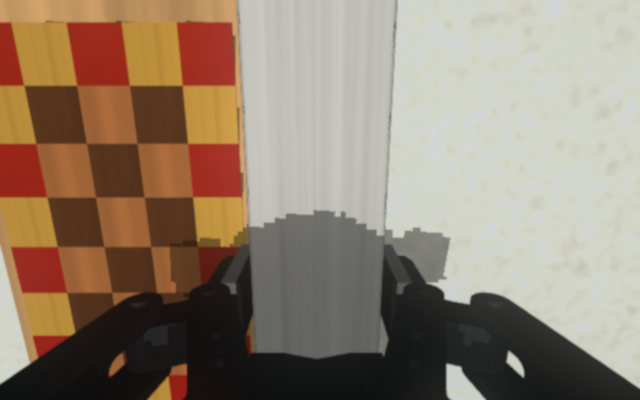

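The picture shows the bar's long side at the panel's front edge all along the visible length, with the bar's left edge near column 240. Next I press gradually.

```bash

python3 -m inch '[[-0.4,-0.7,0,0.001,-0.001,0],[-0.4,-1.3,0,0.002,-0.001,0],[-0.4,-1.3,0,0.002,-0.001,0],[-0.4,-1.3,0,0.002,-0.001,0]]';  python3 -c "
from h import *
ft()"
```

```text
t: 14.4
tcp_pos: [0.6, -0.0496, 0.0552]
ee_rot: [3.138, -0.001, -1.499]
contact_force: [-2.2, -4.3, 1.3]
opening: 0.576
t 14.4 tcp [ 0.6    -0.0496  0.0552] jig xy mm [ 7.19 20.94] rot [ 3.1381e+00 -9.0000e-04 -1.4986e+00] skew -0.001 Fjig [np.float64(-2.49), np.float64(-4.09), np.float64(1.29)] open 0.576
   Ftool [ 4.09  2.5  -1.28] Mz [-0.79   1.26  -0.207]
   post ahead along bar 129.05 lateral 12.93
```

```bash

python3 -m inch '[[-0.3,-0.8,0,0,-0.001,0],[-0.3,-1.6,0,0,-0.001,0],[-0.3,-2.4,0,0,-0.001,0],[-0.3,-2.4,0,0,-0.001,0]]';  python3 -c "
from h import *
ft()"
```

```text
t: 14.9
tcp_pos: [0.6013, -0.0495, 0.0553]
ee_rot: [3.135, -0.001, -1.498]
contact_force: [-2.8, -5.7, 2.1]
opening: 0.575
t 14.9 tcp [ 0.6013 -0.0495  0.0553] jig xy mm [ 8.52 20.91] rot [ 3.1354e+00 -5.0000e-04 -1.4978e+00] skew -0.0018 Fjig [np.float64(-3.17), np.float64(-5.52), np.float64(2.12)] open 0.575
   Ftool [ 5.52  3.19 -2.09] Mz [-0.931  1.167 -0.279]
   post ahead along bar 129.06 lateral 11.71
```

```bash

python3 -m inch '[[-0.1,-0.6,0,0.002,0,0],[-0.1,-1.2,0,0.004,0,0],[-0.1,-1.8,0,0.005,0,0.001],[-0.1,-1.8,0,0.005,0,0.001]]';  python3 -c "
from h import *
ft()"
```

```text
t: 15.4
tcp_pos: [0.6026, -0.0494, 0.0552]
ee_rot: [3.139, -0.001, -1.498]
contact_force: [-4.0, -5.1, 0.9]
opening: 0.577
t 15.4 tcp [ 0.6026 -0.0494  0.0552] jig xy mm [ 9.77 20.95] rot [ 3.1390e+00 -8.0000e-04 -1.4983e+00] skew -0.0013 Fjig [np.float64(-4.37), np.float64(-4.84), np.float64(0.87)] open 0.577
   Ftool [ 4.83  4.38 -0.86] Mz [-0.839  1.061 -0.208]
   post ahead along bar 129.04 lateral 10.4
```

```bash

python3 -m inch '[[0.1,-0.5,0,0.001,0,0],[0.2,-1,0,0.002,0,0],[0.2,-1.5,0,0.002,0,0],[0.2,-1.5,0,0.002,0,0]]';  python3 -c "
from h import *
ft()"
```

```text
t: 15.9
tcp_pos: [0.6034, -0.0494, 0.0552]
ee_rot: [3.139, -0.001, -1.499]
contact_force: [-4.4, -2.3, 2.0]
opening: 0.578
t 15.9 tcp [ 0.6034 -0.0494  0.0552] jig xy mm [10.57 20.93] rot [ 3.1394e+00 -5.0000e-04 -1.4987e+00] skew -0.0009 Fjig [np.float64(-4.55), np.float64(-1.96), np.float64(2.01)] open 0.578
   Ftool [ 1.96  4.56 -2.  ] Mz [-1.296  0.442 -0.089]
   post ahead along bar 129.06 lateral 9.55
```

```bash

python3 -m inch '[[0,-0.6,0.1,0.001,0,0],[0,-1.2,0.1,0.002,0,0],[0,-1.8,0.1,0.002,0,0],[0,-1.8,0.1,0.002,0,0]]';  python3 -c "
from h import *
ft()"
```

```text
t: 16.4
tcp_pos: [0.6038, -0.0493, 0.0552]
ee_rot: [3.138, -0.001, -1.499]
contact_force: [-6.3, -2.4, 5.6]
opening: 0.579
t 16.4 tcp [ 0.6038 -0.0493  0.0552] jig xy mm [10.97 20.92] rot [ 3.1381e+00 -6.0000e-04 -1.4990e+00] skew -0.0006 Fjig [np.float64(-6.47), np.float64(-1.92), np.float64(5.64)] open 0.579
   Ftool [ 1.92  6.49 -5.62] Mz [-1.822  0.549 -0.102]
   post ahead along bar 129.07 lateral 9.11
```

```bash

python3 -m inch '[[0,-0.6,-0.3,0,0,0],[0,-1.2,-0.5,0.001,0,0],[0,-1.8,-0.5,0.002,0,0],[0,-1.8,-0.5,0.002,0,0]]';  python3 -c "
from h import *
ft()"
```

```text
t: 16.9
tcp_pos: [0.6039, -0.0493, 0.0552]
ee_rot: [3.136, -0.001, -1.499]
contact_force: [-5.8, -3.4, 2.0]
opening: 0.579
t 16.9 tcp [ 0.6039 -0.0493  0.0552] jig xy mm [11.14 20.91] rot [ 3.1361e+00 -6.0000e-04 -1.4992e+00] skew -0.0004 Fjig [np.float64(-6.03), np.float64(-2.97), np.float64(1.99)] open 0.579
   Ftool [ 2.97  6.04 -1.95] Mz [-1.682  0.604 -0.15 ]
   post ahead along bar 129.09 lateral 8.91
```

```bash

python3 -m inch '[[0,-1.2,0,0.002,0,0],[0,-1.8,0,0.004,0,0],[0,-2.3,-0.1,0.005,0,0],[0,-2.3,-0.2,0.005,0,0],[0,-2.3,-0.2,0.005,0,0]]';  python3 -c "
from h import *
ft()"
```

```text
t: 17.52
tcp_pos: [0.6042, -0.0493, 0.0552]
ee_rot: [3.136, -0.001, -1.499]
contact_force: [-6.6, -3.2, 4.4]
opening: 0.579
t 17.52 tcp [ 0.6042 -0.0493  0.0552] jig xy mm [11.4  20.96] rot [ 3.1363e+00 -6.0000e-04 -1.4993e+00] skew -0.0003 Fjig [np.float64(-6.8), np.float64(-2.77), np.float64(4.36)] open 0.579
   Ftool [ 2.77  6.83 -4.32] Mz [-2.091  0.497 -0.183]
   post ahead along bar 129.04 lateral 8.64
```

```bash

python3 -m inch '[[0,-2,-0.2,0.002,0,0],[0,-2.6,-0.3,0.004,0,0],[0,-3.2,-0.3,0.005,0,0],[0,-3.6,-0.3,0.006,0,0],[0,-3.6,-0.3,0.006,0,0]]';  python3 -c "
from h import *
ft()"
```

```text
t: 18.15
tcp_pos: [0.6047, -0.0493, 0.0553]
ee_rot: [3.135, -0.001, -1.499]
contact_force: [-9.3, -2.7, 5.8]
opening: 0.58
t 18.15 tcp [ 0.6047 -0.0493  0.0553] jig xy mm [11.88 20.92] rot [ 3.1350e+00 -8.0000e-04 -1.4995e+00] skew -0.0001 Fjig [np.float64(-9.43), np.float64(-2.07), np.float64(5.78)] open 0.58
   Ftool [ 2.07  9.47 -5.72] Mz [-2.638  0.315 -0.316]
   post ahead along bar 129.08 lateral 8.13
```

```bash

python3 -m inch '[[0,-3.4,-0.3,0.006,0,0],[0,-4,-0.5,0.006,0,0],[0,-4.2,-0.5,0.006,0,0],[0,-4.2,-0.5,0.006,0,0],[0,-4.2,-0.5,0.006,0,0]]';  python3 -c "
from h import *
ft()"
```

```text
t: 18.77
tcp_pos: [0.6051, -0.0493, 0.0553]
ee_rot: [3.132, -0.001, -1.5]
contact_force: [-9.5, -1.5, 6.7]
opening: 0.578
t 18.77 tcp [ 0.6051 -0.0493  0.0553] jig xy mm [12.29 20.92] rot [ 3.1320e+00 -9.0000e-04 -1.4997e+00] skew 0.0001 Fjig [np.float64(-9.55), np.float64(-0.86), np.float64(6.66)] open 0.578
   Ftool [ 0.86  9.62 -6.57] Mz [-3.031  0.272 -0.275]
   post ahead along bar 129.08 lateral 7.7
```

```bash

python3 -m inch '[[-0.2,-4.2,-0.8,0.008,0,0],[-0.2,-4.4,-0.8,0.008,0,0],[-0.2,-4.4,-0.8,0.008,0,0],[-0.2,-4.4,-0.8,0.008,0,0],[-0.2,-4.4,-0.8,0.008,0,0],[-0.2,-4.4,-0.8,0.008,0,0],[-0.2,-4.4,-0.8,0.008,0,0],[-0.2,-4.4,-0.8,0.008,0,0]]';  python3 -c "
from h import *
ft()"
```

```text
t: 19.77
tcp_pos: [0.6052, -0.0492, 0.0554]
ee_rot: [3.13, -0.001, -1.5]
contact_force: [-9.7, -2.5, 6.0]
opening: 0.576
t 19.77 tcp [ 0.6052 -0.0492  0.0554] jig xy mm [12.4  20.93] rot [ 3.1298e+00 -1.2000e-03 -1.4998e+00] skew 0.0002 Fjig [np.float64(-9.9), np.float64(-1.82), np.float64(6.02)] open 0.576
   Ftool [ 1.83  9.97 -5.9 ] Mz [-3.074  0.458 -0.357]
   post ahead along bar 129.07 lateral 7.57
```

```bash

python3 -m inch '[[-0.1,-4.4,-0.7,0.008,0,0],[-0.1,-4.4,-0.7,0.008,0,0],[-0.1,-4.4,-0.7,0.008,0,0],[-0.1,-4.4,-0.7,0.008,0,0],[-0.1,-4.4,-0.7,0.008,0,0],[-0.1,-4.4,-0.7,0.008,0,0],[-0.1,-4.4,-0.7,0.008,0,0],[-0.1,-4.4,-0.7,0.008,0,0],[-0.1,-4.4,-0.7,0.008,0,0],[-0.1,-4.4,-0.7,0.008,0,0],[-0.1,-4.4,-0.7,0.008,0,0],[-0.1,-4.4,-0.7,0.008,0,0],[-0.1,-4.4,-0.7,0.008,0,0]]';  python3 -c "
from h import *
ft()
cv2.imwrite('pics/w5.png',viewer.camera('wrist'));cv2.imwrite('pics/s5.png',viewer.camera('scene')[150:300,200:400])"
```

```text
t: 21.4
tcp_pos: [0.6053, -0.0492, 0.0554]
ee_rot: [3.128, -0.001, -1.5]
contact_force: [-11.4, -2.0, 6.0]
opening: 0.576
t 21.4 tcp [ 0.6053 -0.0492  0.0554] jig xy mm [12.56 20.93] rot [ 3.1278e+00 -1.5000e-03 -1.4999e+00] skew 0.0003 Fjig [np.float64(-11.53), np.float64(-1.18), np.float64(5.97)] open 0.576
   Ftool [ 1.19 11.61 -5.81] Mz [-3.164  0.329 -0.304]
   post ahead along bar 129.07 lateral 7.4
```

View pics/s5.png

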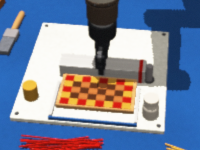

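View pics/w5.png

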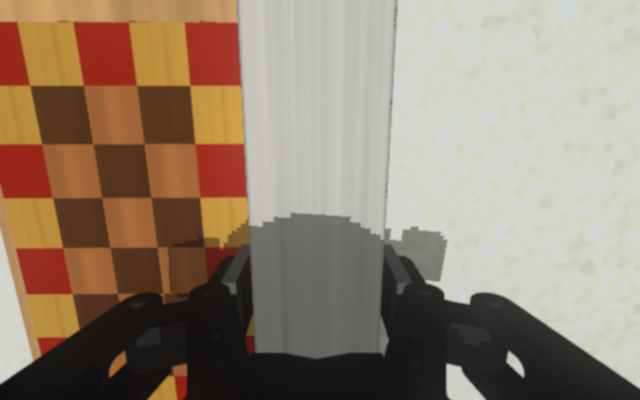

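Panel shift against the bar between the pictures agrees with about 3 mm of deflection, and the wrist read 9.5–11.5 N for over 2 s. Easing off in steps now.

```bash

python3 -m inch '[[-0.1,-4,-0.5,0.008,0,0],[-0.1,-3.5,-0.5,0.008,0,0],[-0.1,-3,-0.4,0.009,0,0],[-0.1,-2.5,-0.4,0.01,0,0],[-0.1,-2,-0.3,0.01,0.001,0],[-0.1,-1.5,-0.3,0.01,0.001,0],[-0.1,-1.5,-0.3,0.01,0.001,0]]';  python3 -c "
from h import *
ft()"
```

```text
t: 22.38
tcp_pos: [0.6051, -0.0492, 0.0553]
ee_rot: [3.134, -0.003, -1.5]
contact_force: [-5.6, -2.7, 2.9]
opening: 0.579
t 22.38 tcp [ 0.6051 -0.0492  0.0553] jig xy mm [12.3  20.95] rot [ 3.1336e+00 -2.6000e-03 -1.4999e+00] skew 0.0003 Fjig [np.float64(-5.75), np.float64(-2.34), np.float64(2.94)] open 0.579
   Ftool [ 2.35  5.77 -2.89] Mz [-1.792  0.664 -0.229]
   post ahead along bar 129.05 lateral 7.66
```

```bash

python3 -m inch '[[-0.1,-1.2,-0.2,0.004,0.001,0],[-0.1,-0.8,-0.2,0.005,0.002,0],[-0.1,-0.4,-0.2,0.006,0.002,0],[-0.1,0,-0.2,0.007,0.002,0],[-0.1,0.4,-0.2,0.007,0.002,0],[-0.1,0.4,-0.2,0.007,0.002,0]]';  python3 -c "
from h import *
ft()"
```

```text
t: 23.12
tcp_pos: [0.6045, -0.0492, 0.0552]
ee_rot: [3.14, -0.005, -1.5]
contact_force: [-2.7, -4.2, -0.6]
opening: 0.582
t 23.12 tcp [ 0.6045 -0.0492  0.0552] jig xy mm [11.72 20.97] rot [ 3.14   -0.0046 -1.5   ] skew 0.0004 Fjig [np.float64(-3.01), np.float64(-3.98), np.float64(-0.56)] open 0.582
   Ftool [3.98 3.01 0.58] Mz [-0.917  0.849 -0.126]
   post ahead along bar 129.03 lateral 8.22
```

```bash

python3 -m inch '[[0,0.4,0,0,-0.001,0],[0,0.8,0,0.001,-0.002,0],[0,1.2,0,0.001,-0.003,0],[0,1.4,0,0.001,-0.004,0],[0,1.4,0,0.001,-0.004,0]]';  python3 -c "
from h import *
ft()"
```

```text
t: 23.75
tcp_pos: [0.6036, -0.0493, 0.0553]
ee_rot: [-3.141, -0.001, -1.5]
contact_force: [-0.4, -4.6, -2.6]
opening: 0.577
t 23.75 tcp [ 0.6036 -0.0493  0.0553] jig xy mm [10.79 20.98] rot [-3.1412e+00 -6.0000e-04 -1.5002e+00] skew 0.0006 Fjig [np.float64(-0.7), np.float64(-4.53), np.float64(-2.59)] open 0.577
   Ftool [4.53 0.69 2.59] Mz [-0.163  1.161  0.049]
   post ahead along bar 129.02 lateral 9.14
```

```bash

python3 -m inch '[[0.2,0,0.2,0,0,0],[0.3,0.2,0.4,0,0,0],[0.3,0.2,0.4,0,0,0]]';  python3 -c "
from h import *
ft()"
```

```text
t: 24.12
tcp_pos: [0.6035, -0.0494, 0.0551]
ee_rot: [-3.141, -0.0, -1.5]
contact_force: [-1.1, -2.1, -1.2]
opening: 0.579
t 24.12 tcp [ 0.6035 -0.0494  0.0551] jig xy mm [10.71 20.91] rot [-3.1407e+00 -4.0000e-04 -1.4999e+00] skew 0.0003 Fjig [np.float64(-1.21), np.float64(-2.04), np.float64(-1.18)] open 0.579
   Ftool [2.04 1.21 1.18] Mz [-0.386  0.521 -0.063]
   post ahead along bar 129.09 lateral 9.26
```

Wrist loads are down to 1–2 N, so I'm letting go.

```bash

python3 -m inch '[[0,0,0,0,0,0],[0,0,0,0,0,0],[0,0,0,0,0,0],[0,0,0,0,0,0],[0,0,0,0,0,0],[0,0,0,0,0,0]]' 0;  python3 -c "
from h import *
ft();cv2.imwrite('pics/w6.png',viewer.camera('wrist'))"
```

```text
t: 24.88
tcp_pos: [0.6035, -0.0494, 0.0551]
ee_rot: [-3.141, -0.0, -1.5]
contact_force: [0.6, -0.4, -0.0]
opening: 0.998
t 24.88 tcp [ 0.6035 -0.0494  0.0551] jig xy mm [10.73 20.9 ] rot [-3.1407e+00 -4.0000e-04 -1.4999e+00] skew 0.0003 Fjig [np.float64(0.61), np.float64(-0.43), np.float64(-0.03)] open 0.998
   Ftool [ 0.43 -0.61  0.03] Mz [ 0.019  0.051 -0.031]
   post ahead along bar 129.11 lateral 9.23
```

View pics/w6.png

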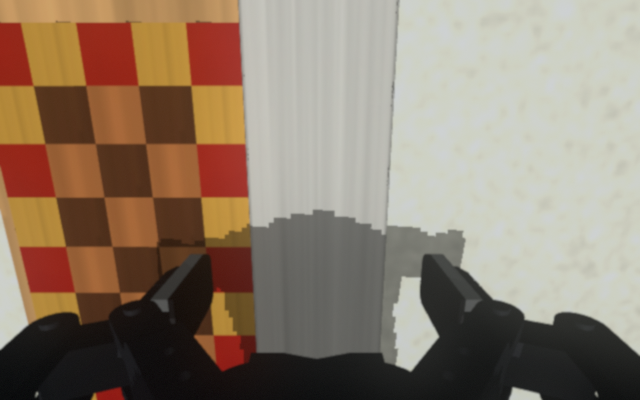

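The fingers are clear on both sides of the bar (tips near (205,260) and (430,260)). The panel squares still meet the bar's side at columns 240–250. Lifting straight up to check.

```bash

python3 -m inch '[[0,0,-10,0,0,0],[0,0,-30,0,0,0],[0,0,-60,0,0,0],[0,0,-100,0,0,0],[0,0,-140,0,0,0],[0,0,-180,0,0,0],[40,0,-200,0,0,0],[90,0,-200,0,0,0],[140,0,-200,0,0,0],[190,0,-200,0,0,0],[240,0,-200,0,0,0],[240,0,-200,0,0,0]]' ;  python3 -c "
from h import *
ft()
import json
p=viewer.camera_params('top')
t=viewer.camera('top');cv2.imwrite('pics/t7.png',t);cv2.imwrite('pics/t7z.png',cv2.resize(t[110:262,262:422],None,fx=3.9,fy=3.9,interpolation=cv2.INTER_CUBIC))
p=viewer.camera_params('wrist');cv2.imwrite('pics/w7.png',viewer.camera('wrist'))
json.dump({k:(v.tolist() if hasattr(v,'tolist') else v) for k,v in p.items()},open('w7.json','w'))"
```

```text
t: 26.42
tcp_pos: [0.6197, -0.292, 0.255]
ee_rot: [-3.141, -0.001, -1.505]
contact_force: [-0.2, 0.7, -0.0]
opening: 0.998
t 26.43 tcp [ 0.6197 -0.292   0.255 ] jig xy mm [   9.58 -222.27] rot [-3.1410e+00 -7.0000e-04 -1.5047e+00] skew 0.0051 Fjig [np.float64(-0.17), np.float64(0.71), np.float64(-0.05)] open 0.998
   Ftool [-0.71  0.17  0.05] Mz [-0.033 -0.032  0.027]
   post ahead along bar 372.32 lateral 8.53
```

View pics/t7z.png

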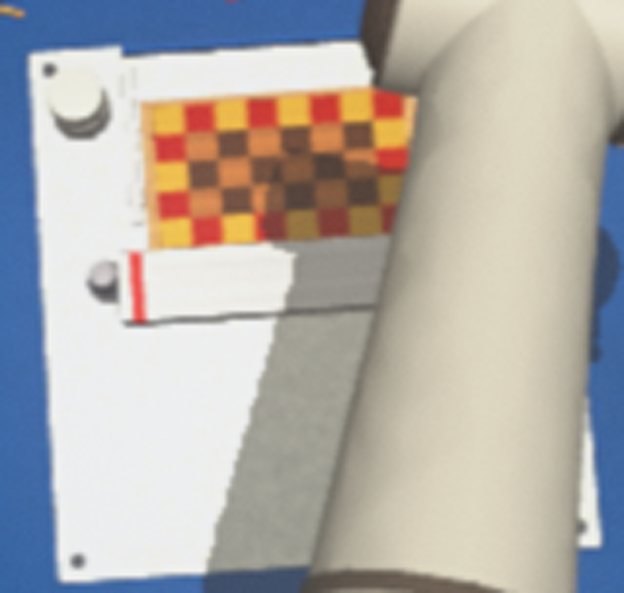

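View pics/w7.png

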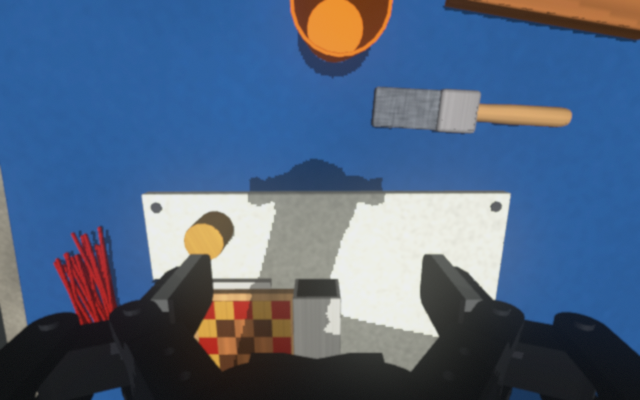

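The red end meets the post near (120,280) in the zoom, and the bar lies along the panel. The arm hides the far end, so I'll clear the view and measure the angle.

```bash

python3 -m inch '[[30,40,0,0,0,0],[60,80,0,0,0,0],[90,120,0,0,0,0],[120,160,0,0,0,0],[150,200,0,0,0,0],[160,220,0,0,0,0],[160,220,0,0,0,0]]' ;  python3 -c "
from h import *
t=viewer.camera('top');cv2.imwrite('pics/t8.png',t);cv2.imwrite('pics/t8z.png',cv2.resize(t[110:262,262:422],None,fx=3.9,fy=3.9,interpolation=cv2.INTER_CUBIC))"
```

```text
t: 27.4
tcp_pos: [0.4111, -0.4637, 0.2558]
ee_rot: [-3.14, -0.0, -1.502]
contact_force: [0.4, -0.6, -0.0]
opening: 1.004
```

View pics/t8z.png

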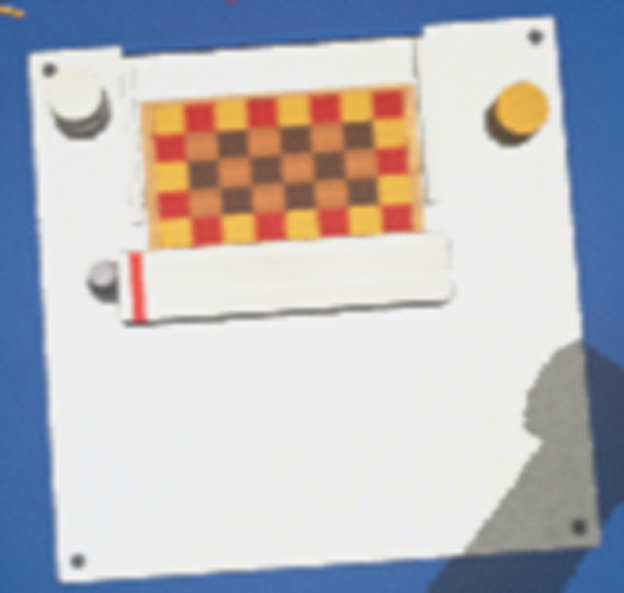

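View pics/t8.png

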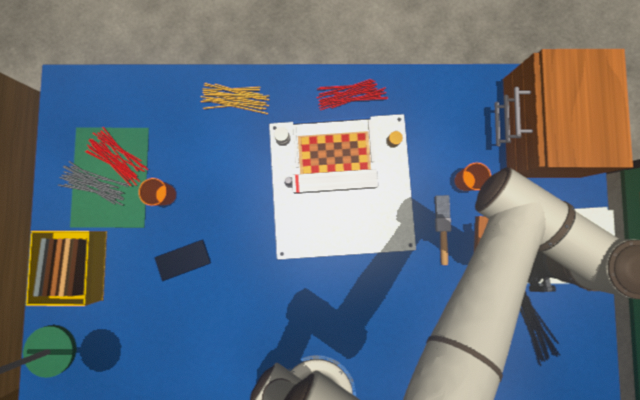

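```bash
python3 - <<'E'
from h import *
p=viewer.camera_params('top')
z=lambda a:(np.array(a,float)+.5)/3.9-.5+[262,110]
B=ray(p,z([(119,252),(451,233),(452,302),(124,323)]),.06);b=np.array([w2j(x) for x in B])*1000
print(b.round(1));print('center',b.mean(0));print('skew',np.arctan2(*(b[0]-b[1])),np.arctan2(*(b[3]-b[2])))
c=np.array([w2j(x) for x in ray(p,z([(150,247),(424,233)]),.0296)])*1000;print(c)
a=cv2.imread('pics/top0.png').astype(int);d=cv2.imread('pics/t8.png').astype(int)
m=np.abs(a-d).max(2)
for n,(u,v) in dict(weight=(395,138),glue=(282,138),cupa=(155,192),cupb=(472,178),phone=(183,260),brush=(444,230)).items():
    print(n,(m[v-14:v+14,u-14:u+14]>50).mean().round(3))
E
```

```text
[[  35.9  137.4]
 [  32.8 -102.2]
 [ -17.   -98.8]
 [ -15.7  137. ]]
center [ 9.00442119 18.36729976]
skew 0.012725927824480772 0.005659712112240372
[[ 42.49109628 116.29965688]
 [ 38.64879362 -86.86296931]]
weight 0.0
glue 0.0
cupa 0.0
cupb 0.05
phone 0.0
brush 0.696
```

The hand-picked corners give a skew of 0.006–0.013 rad. I'll refine that with sub-pixel edge fits.

```bash
python3 - <<'E'
from h import *
p=viewer.camera_params('top')
im=cv2.imread('pics/t8.png').astype(float);sat=im.max(2)-im.min(2)
pts=[]
for u in range(304,366):
    c=sat[160:182,u]  # panel -> bar
    k=[i for i in range(len(c)-1) if c[i]>45>=c[i+1]]
    if k: i=k[-1]; pts.append((u,160+i+(c[i]-45)/(c[i]-c[i+1])))
X=np.array([w2j(x) for x in ray(p,pts,.06)])*1000
f=np.polyfit(X[:,1],X[:,0],1);r=X[:,0]-np.polyval(f,X[:,1]);k=np.abs(r)<2*r.std();f=np.polyfit(X[k,1],X[k,0],1)
print('far top edge: slope',f,'n',k.sum(),'std',r[k].std())
g=im.mean(2);pts=[]
for u in range(300,372):
    c=g[184:197,u];i=int(np.argmin(c));
    if 0<i<12:
        a,b,d=c[i-1:i+2];pts.append((u,184+i+.5*(a-d)/(a-2*b+d)))
X=np.array([w2j(x) for x in ray(p,pts,.035)])*1000
f=np.polyfit(X[:,1],X[:,0],1);r=X[:,0]-np.polyval(f,X[:,1]);k=np.abs(r)<2*r.std();f=np.polyfit(X[k,1],X[k,0],1)
print('near side',f,k.sum(),r[k].std())
# jig edges: near edge & panel rear, by saturation/blue
pts=[]
s=sat
for u in list(range(285,375)):
    c=s[235:270,u];k=[i for i in range(len(c)-1) if c[i]<60<=c[i+1]]
    if k:i=k[-1];pts.append((u,235+i+(60-c[i])/(c[i+1]-c[i])))
X=np.array([w2j(x) for x in ray(p,pts,.015)])*1000
print('board near edge',np.polyfit(X[:,1],X[:,0],1))
E
```

```text
far top edge: slope [2.88294855e-04 3.49859255e+01] n 62 std 0.33676802414414775
near side [ 3.76172727e-04 -1.40044335e+01] 70 0.3013264402546126
board near edge [ 2.68167063e-03 -2.01328021e+02]
```

Line fits give a skew under 0.003 rad and the bar centred at jig x ≈ 10 mm. Handing in.

```bash
python3 -c "
from cell import manip
print(manip.hand_in())"
```

```text
the job is handed in; nothing more can be done
None
```

The job is handed in at about 27.5 s of the 72 s; no verdict came back. I gripped the bar from above and slid it until the red-banded end bore on the post with about 5 N at 0.38 rad askew. I then swung it in line, the wrist showing 4–7 N towards the post at every check. It was pressed on the panel for about 2.6 s, with 9.5–11.5 N at the wrist. Then I eased off to 1–2 N, let go and lifted clear.

**Last checks, top camera:**
- **Angle:** edge fits gave a skew under 0.003 rad. My rougher hand-picked corners said 0.006–0.013 rad; both are inside the 0.025 limit.
- **Position:** the bar's centre is at jig x of about 10 mm, its side against the panel, with the red end at the post.
- **Post gap:** at release the bar was still bearing on the post, and I saw no gap afterwards. The hand-picked corners put the end face at y ≈ 137 mm, 2.8 mm short of touching. They also made the bar about 2 mm short, so I trust the touch reading more.
- **Other things on the table:** the weight, glue jar, one cup and the phone matched the starting picture exactly. The image comparison flagged the brush, and the other cup slightly. Both looked unmoved, and the arm's shadow falls across the brush. The arm partly hid the offcut at the end, but I never moved low near it.

**Not measured directly:**
- **Panel force:** it was inferred from the wrist reading, which includes 1–2 N of friction, and from about 3 mm of panel movement in the pictures. That implies 9–12 N.
- **Bearing force after release:** this was also not measured. The panel was still sprung about 0.8 mm at release, so it should still be pushing on the bar.

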